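# Build up the clutch pack on the splined hub

### The arm

A 6-joint arm with a two-finger parallel gripper is mounted at the origin on a cart in front of the work surface, level with it; the furniture and walls round the work are solid. World frame = base frame: x ahead of the robot, y to its left, z up, the work surface at z = 0. Lengths are in mm, angles in rad, forces in N, time in s.
With the tool pointing down it reaches from about 275 to 1000 mm from the base axis. Payload 8.4 kg.
Tool frame: the origin (TCP) lies on the centre line of the jaws, within the pads' length; the fingertips stand 17 mm ahead of it and the grasp point (between the pads) lies 2 mm behind it (r.tcp_to_tips is the z of the fingertips in the tool frame, in mm); z points along the fingers, y is the direction in which the jaws open and shut (so a half turn about z gives the same grasp; the last joint's range is limited). The gripper opens to 85 mm and grips with 20 to 120 N. Pads are 22 mm wide; open, the fingers measure 114 mm over their backs; the gripper's body (76 mm by 85 mm) begins 54 mm behind the grasp point. The pads swing forward as they close: fully open they stand 13 mm farther back than shut.
Start: joints at [-1.209, 0.353, 1.633, -0, 1.155, -0.002], TCP at [222.391, -584.098, 248.281] pointing down, gripper open.
Joint ranges: [-2.63, 2.63], [-0.92, 2.1], [0.06, 2.66], [-1.3, 4.44], [0, 2.69], [-3.02, 3.02]. Speed limits (rad/s): [2.22, 2.22, 2.79, 3.14, 3.14, 3.14].

### API

Orientations are given as [roll, pitch, yaw] about the fixed x, y, z axes, in that order (R = Rz(yaw) Ry(pitch) Rx(roll)).
In Python, from rig import r, cams, job gives the robot as it stands.
- The arm moves only by the tool drive_tool, never from a script. Its argument "deltas" is a list of rows, each a list of 4 numbers: the shift along the tool's x, y, z in cm, then the turn about the tool's z in rad. In form: [[x, y, z, roll], ...]. A call has 1 to 12 rows; each row shifts and turns the commanded pose from where the row before left it, along the tool's axes as they then stand; what a row does not reach is not made up. A row lasts 1/12 s, in which the tool goes at most 41.7 mm and 7.16 degrees, less where a joint would pass 70% of its speed; a pose out of reach is approached as far as the arm can. A call with a gripper value outside its range is refused whole. "jaw" is the closure, from 0 (fully open) to 1 (shut), set as the call begins (left out, the last holds). The fingers move at their own pace and stop on an object; "force" is the grip in N (left out, the last holds). Time passes only in rows, so rows that do not move let the fingers close. It gives the time, the measured TCP pose, the force and the opening at its end, in the units of the state.
- r.sense(): the state, without advancing time (a new reading comes with each control period).
- cams.grab_frame(name): name is "scene" or "top" or "wrist"; returns (picture, depth): 480x640x3 uint8, red, green, blue; 480x640 float32, mm along the optical axis (not along the pixel's ray), 0 where there is no reading.
- cams.camera_params(name): a dict with "fx", "fy", "cx", "cy" (pixels), "R" (3x3) and "t" (3): a world point X has camera coordinates R X + t. Camera axes: x right, y down, z forward; pixel columns grow to the right and rows downward; lengths in mm; the calibration is good to about 2 mm. The wrist camera is an equidistant fisheye: a pixel r from the principal point sees the ray r / f radians off the axis. A picture is of the moment at which its call begins: read the wrist's pose just before it. camera_params takes no time and is no camera call; for the wrist camera it gives the pose at the moment of the call.
- job.sign_off(): hands the job in, once; it reports no verdict.
The state is a dict: "clock": time; "qpos": joint angles; "qvel": joint speeds; "joint_efforts": joint torques, N m; "eef_pos": TCP position; "tcp_rot": TCP orientation; "contact_force": force on the tool from outside, world axes, zero at the start; "wrist_torque": the same for the moment, N m; "opening": opening from 0.0 (shut) to 1.0 (fully open).
Only numpy, scipy, OpenCV 4.12 (cv2) and the standard library are available. Lean on these libraries where they do the work, as an engineer would, in place of code of your own. Each camera call takes 0.05 s, during which the arm holds its last target. There are 200 camera calls.

### The job

One plain separator plate is already on the splined hub; carry on the clutch pack by fitting first the thick lined clutch disc and then the other plain separator plate, each fully down on the one below. The tabs must alternate: the disc's tab points straight opposite the tab of the plate already fitted, and the last plate's tab lies directly above that of the fitted one. Lower both down the splines instead of dropping them, leave the fitted plate in place and do not disturb the screwdriver, the side cutters or the pin gauge.

Things in the scene. Friction and masses are not known exactly. Their poses are not given: they have to be found in the camera images.
- hub: Upright steel splined hub, fixed to the bench on a round aluminium foot (96 mm diameter, 8 mm high, four screw heads to 13 mm). Origin on its axis at bench level, z up; x is the direction of the fitted plate's tab (within its play). Plates go on from above in any of six turns 60 degrees apart, with 1.5 mm clearance and about 0.1 rad of play in turning, and slide freely.
- hub_shoulder (a point): Hub axis at the top of its 48 mm shoulder, 30 mm above the bench; the pack rests on it. Above it is a core of 25 mm diameter with six ribs (6 mm wide, out to 34 mm diameter, at 0, 60, 120... degrees from hub x) up to 63 mm above the bench.
- hub_nose (a point): Top of the hub's smooth tapered nose (18 mm diameter at the top), 70 mm above the bench, on the axis.
- fitted_plate: Plain steel separator plate, 8 mm thick, 70 g, loose on the hub's shoulder (centre 34 mm above the bench). Ring 52 mm outside, 37 mm inside, with six inward teeth (6 mm wide, tips on a 28 mm circle, at 30, 90, 150... degrees from x). Origin at its centre, half-way up; z its axis, x along its tab. Same either face up.
- fitted_plate_tab (a point): End of the fitted plate's tab, half-way up. The tab is 14 mm wide and ends 44 mm from the centre along +x. At +y and -y the ring has a grip lug, 20 mm long with a flat outer face parallel to x; 58 mm over both lugs.
- disc: Clutch disc: dark steel with segments of brown friction lining on both faces, 12 mm thick, about 90 g. Lies flat on the bench to one side of the hub. Seen from above it has the same teeth, lugs, tab and sizes as the fitted plate. Origin at its centre, half-way up; z up, x along its tab. Seated on the fitted plate its centre is 44 mm above the bench.
- disc_tab (a point): End of the clutch disc's tab, half-way up, 44 mm from its centre along its +x.
- plate: The second separator plate, same as the fitted one: plain steel, 8 mm thick, about 70 g. Lies flat on the bench on the other side of the hub. Same teeth, lugs (58 mm over their flats), tab and sizes. Origin at its centre, half-way up; z up, x along its tab. Seated on the disc its centre is 54 mm above the bench.
- plate_tab (a point): End of the second separator plate's tab, half-way up, 44 mm from its centre along its +x.
- screwdriver: Screwdriver with red handle, 29 x 206 x 32 mm, lying beyond the hub. Leave alone. Origin under its middle; it lies along its y.
- cutters: Side cutters with blue handles, 40 x 162 x 12 mm, lying at the near right. Leave alone. Origin under its middle; it lies along its y.
- gauge: Pin gauge, 21 x 110 x 18 mm, lying at the far right. Leave alone. Origin under its middle; it lies along its y.

How it is judged (in metres and radians):
On the way, in this order (a step that is already met when the one before it is completed fails the run):
1. the clutch disc is fully down on the fitted plate, tab opposite to the fitted plate's (horizontal distance between disc and hub below 0.004 m and z of disc in the frame of hub between 0.0415 and 0.0465 m and angle between the z axis of disc and the z axis of hub, either way round below 0.07 rad and x of disc_tab in the frame of hub below -0.036 m), for 0.2 s.
2. the second separator plate is fully down on the disc, tab above the fitted plate's (horizontal distance between plate and hub below 0.004 m and z of plate in the frame of hub between 0.0515 and 0.0565 m and angle between the z axis of plate and the z axis of hub, either way round below 0.07 rad and x of plate_tab in the frame of hub above 0.036 m), for 0.2 s.
At the end, for the whole second after the job is handed in: Fitted plate, disc and second plate are on the hub in this order, centres within 2.5 mm of 34, 44 and 54 mm up it, within 4 mm of its axis and 0.07 rad of level; tab ends over 36 mm along the hub's +x (plates) and -x (disc); all at rest (under 0.02 m/s) (all of step 1 and all of step 2 and horizontal distance between fitted_plate and hub below 0.004 m and z of fitted_plate in the frame of hub between 0.0315 and 0.0365 m and angle between the z axis of fitted_plate and the z axis of hub, either way round below 0.07 rad and x of fitted_plate_tab in the frame of hub above 0.036 m and linear speed of each of disc, plate, fitted_plate below 0.02 m/s); the robot touches nothing.
It fails at once if the fitted plate is lifted off its seat by more than 6 mm (z of fitted_plate in the frame of hub above 0.04 m).
It fails at once if the disc or the second plate drops down the splines faster than 0.4 m/s ((horizontal distance between disc and hub below 0.005 m and z of disc in the frame of hub below 0.066 m and linear speed of disc above 0.4 m/s) or (horizontal distance between plate and hub below 0.005 m and z of plate in the frame of hub below 0.066 m and linear speed of plate above 0.4 m/s)).
It fails at once if screwdriver, side cutters or pin gauge is moved by more than 25 mm (distance of any of screwdriver, cutters, gauge from where it was at the start of the episode above 0.025 m).
It also fails if it takes over 56 s, if anything falls off the work surface, if the arm or the gripper's body presses on something with over 40 N, if the wrist force passes 120 N, or if a joint passes its speed limit or range.

## Working session

There is one attempt and no reset: what is moved stays moved. The work goes in short steps, Python scripts to look and compute and a tool call to move; the robot and the scene stay as the last step left them, time stands still between calls to the robot, and variables do not carry over. Pictures are saved under pics/ and viewed, about 8 in all and at most 12, crops included, and the job is handed in when it is done.

Besides the shell and the picture viewer there is one more tool, called after ">>>" by a JSON object that holds its "fn" and its "kwargs", one argument or row to a line. drive_tool: Moves the arm, as the interface text tells. Its arguments: {"type":"object","properties":{"deltas":{"type":"array"},"jaw":{"type":"number"},"force":{"type":"number"}},"required":["deltas"]}

```bash
ls; mkdir -p pics
python3 - <<'E'
from rig import r,cams,job
import cv2,numpy as np
print(r.sense())
for n in("top","scene"):
    p,d=cams.grab_frame(n); cv2.imwrite(f"pics/{n}0.png",p[...,::-1]); np.savez(f"pics/{n}0.npz",p=p,d=d,**{k:np.array(v) for k,v in cams.camera_params(n).items()})
    print(n,cams.camera_params(n))
E
```

```text
pics
{'clock': 0.0, 'qpos': array([-1.20937968e+00,  3.53645433e-01,  1.63415231e+00, -3.09482498e-06,
        1.15520612e+00, -2.40556608e-03]), 'qvel': array([ 0.00050302,  0.00099877,  0.00097982, -0.00021546, -0.00040611,
        0.00068909]), 'joint_efforts': array([ 3.44353946e-03, -6.05238891e+01, -3.42064583e+01,  1.31226034e-04,
        9.32964758e-03,  3.71153135e-06]), 'eef_pos': array([ 222.23700719, -583.65633789,  247.55558863]), 'tcp_rot': array([-3.14018144e+00, -5.65149986e-07,  3.63823466e-01]), 'contact_force': array([-0.01533919,  0.60736416, -0.61519761]), 'wrist_torque': array([-0.00072648,  0.06151877,  0.02666109]), 'opening': 1.004180757906609}
top {'fx': 513.8059844774634, 'fy': 513.8059844774634, 'cx': 311.0710262928081, 'cy': 234.9490814308837, 'R': array([[-0.02176908, -0.99971409,  0.00989174],
       [-0.98840755,  0.02003378, -0.15049636],
       [ 0.15025516, -0.01305323, -0.98856108]]), 't': array([-106.24229395,  506.34989351,  841.0057686 ])}
scene {'fx': 503.98148989354513, 'fy': 503.98148989354513, 'cx': 319.62808437753256, 'cy': 233.75788636313672, 'R': array([[ 0.92982463, -0.36752601,  0.01872914],
       [-0.26227181, -0.69751856, -0.66684433],
       [ 0.25814656,  0.61513616, -0.74496165]]), 't': array([-478.92598921,  110.81598427,  843.73238499])}
```

View pics/top0.png

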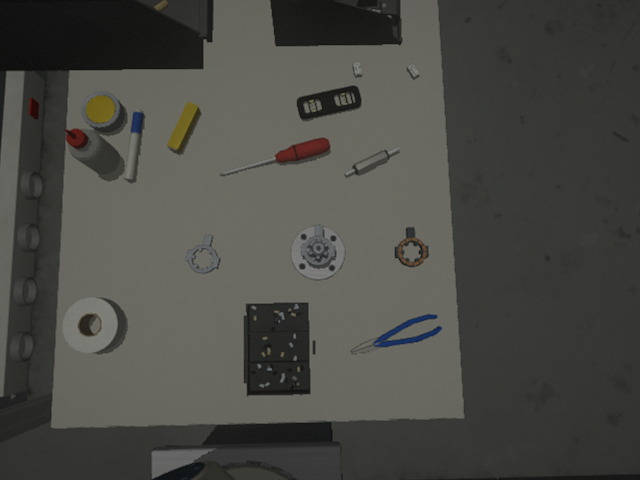

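The top view shows the disc at (411,250), the hub at (319,252) and the plate at (203,258), with all three tabs pointing roughly up the image. I'll rectify each at its own height for accurate positions.

```bash
cat > h.py <<'E'
import numpy as np,cv2
def load(f):
    z=np.load(f); return z['p'],z['d'],z
def proj(c,X):
    q=np.asarray(X,float)@c['R'].T+c['t']; return np.c_[c['fx']*q[:,0]/q[:,2]+c['cx'],c['fy']*q[:,1]/q[:,2]+c['cy']]
def back(c,uv,z):
    u,v=uv; d=c['R'].T@np.array([(u-c['cx'])/c['fx'],(v-c['cy'])/c['fy'],1]); o=-c['R'].T@c['t']
    return o+d*(z-o[2])/d[2]
def rect(p,c,cx,cy,z,half=70,s=4):
    # out: up=+x, left=+y
    n=2*half*s; g=np.arange(n)/s-half
    Y,X=np.meshgrid(cy-g,cx-g); P=np.c_[X.ravel(),Y.ravel(),np.full(n*n,z)]
    uv=proj(c,P).astype(np.float32).reshape(n,n,2)
    return cv2.remap(p,uv[...,0],uv[...,1],cv2.INTER_CUBIC)
E
python3 - <<'E'
from h import *
p,d,c=load('pics/top0.npz')
out=[]
for n,uv,z in(("disc",(411,251),12),("plate",(203,258),8),("fit",(319,252),38),):
    w=back(c,uv,z); w=np.round(w); print(n,w)
    im=rect(p,c,w[0],w[1],z,65,3)
    im=cv2.convertScaleAbs(im,alpha=1.5)
    for k in range(0,390,30): cv2.line(im,(k,0),(k,6),(0,255,0));cv2.line(im,(0,k),(6,k),(0,255,0))
    cv2.circle(im,(195,195),2,(255,0,0),-1)
    out.append(im[:, 65:325] if 0 else cv2.resize(im,(266,266)))
cv2.imwrite('pics/r0.png',cv2.hconcat(out)[...,::-1])
E
```

```text
disc [ 476. -292.   12.]
plate [472.  74.   8.]
fit [ 474. -130.   38.]
```

View pics/r0.png

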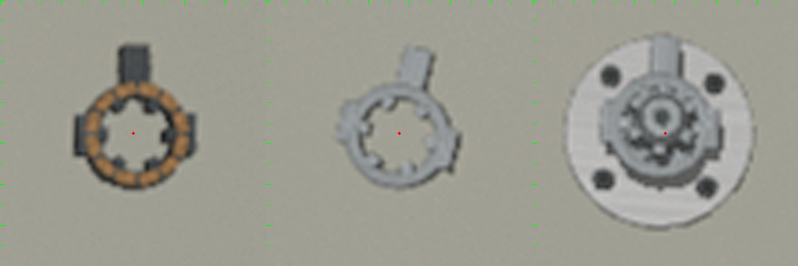

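View pics/scene0.png

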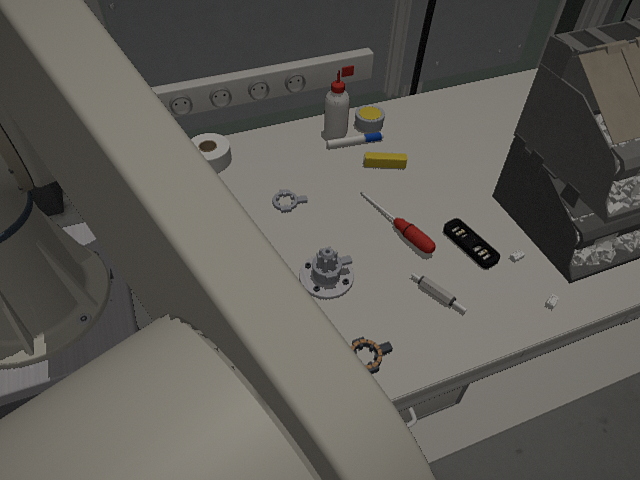

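```bash
cat >> h.py <<'E'
def shape(s,half):
    """part mask seen from above, tab up (+x), centre in the middle"""
    n=2*half*s; g=np.arange(n)/s-half
    Y,X=np.meshgrid(-g,-g); R=np.hypot(X,Y)
    m=(R<26)&(R>18.5)
    m|=(X>20)&(X<44)&(abs(Y)<7)
    m|=(abs(X)<10)&(abs(Y)<29)&(R>18.5)
    for k in range(6):
        a=np.pi/6+k*np.pi/3; u=X*np.cos(a)+Y*np.sin(a); v=-X*np.sin(a)+Y*np.cos(a)
        m|=(u>14)&(u<22)&(abs(v)<3)
    return m.astype(np.float32)
def fit(F,half,s,ths,blur=1.2):
    """best (dx,dy,th,score) of the shape in the rectified feature picture F"""
    T0=cv2.GaussianBlur(shape(s,52),(0,0),blur*s); n=T0.shape[0]; best=None
    for th in ths:
        M=cv2.getRotationMatrix2D(((n-1)/2,)*2,np.degrees(th),1); T=cv2.warpAffine(T0,M,(n,n))
        C=cv2.matchTemplate(F.astype(np.float32),T,cv2.TM_CCOEFF_NORMED); _,v,_,l=cv2.minMaxLoc(C)
        if best is None or v>best[3]:
            best=(-(l[1]+n/2)/s+half,-(l[0]+n/2)/s+half,th,v)
    return best
E
python3 - <<'E'
from h import *
from rig import r
print('tips',r.tcp_to_tips,[a for a in dir(r) if a[0]!='_'])
p,d,c=load('pics/top0.npz'); pf=p.astype(np.float32)
for n,w,z in(("disc",(476,-292),12),("plate",(472,74),8)):
    im=rect(pf,c,w[0],w[1],z,75,2)
    bg=np.median(im.reshape(-1,3),0); F=np.linalg.norm(im-bg,axis=2)
    b=fit(F,75,2,np.arange(-.6,.6,.02)); print(n,w[0]+b[0],w[1]+b[1],b[2:])
# hub: foot circle at z=8
im=rect(pf,c,474,-130,8,75,4); bg=np.median(im[:40].reshape(-1,3),0)
F=np.linalg.norm(im-bg,axis=2); 
a=np.linspace(0,2*np.pi,180,endpoint=False); 
g=cv2.GaussianBlur(im.mean(2),(0,0),3)
pts=[]
for t in a:
    rr=np.arange(40,56,.25); X=300-4*rr*np.cos(t); Y=300-4*rr*np.sin(t)
    v=cv2.remap(g,Y.astype(np.float32)[None],X.astype(np.float32)[None],1)[0]
    k=np.argmax(abs(np.gradient(v))); pts.append((rr[k]*np.cos(t),rr[k]*np.sin(t)))
pts=np.array(pts)
for _ in range(5):
    A=np.c_[2*pts,np.ones(len(pts))]; x=np.linalg.lstsq(A,(pts**2).sum(1),rcond=None)[0]
    R=np.sqrt(x[2]+x[0]**2+x[1]**2); e=abs(np.hypot(*(pts-x[:2]).T)-R); pts=pts[e<max(1,np.median(e)*2)]
print('hub',474+x[0],-130+x[1],'R',R,len(pts))
# fitted plate tab at z=38
im=rect(pf,c,474+x[0],-130+x[1],38,75,2); bg=np.median(im[:20].reshape(-1,3),0)
for ch in(0,1,2): print(fit(-im[...,ch],75,2,np.arange(-.3,.3,.02)))
E
```

```text
tips 17.0 ['MotionError', 'sense', 'tcp_to_tips']
disc 474.0 -292.0 (np.float64(5.551115123125783e-16), 0.9080618023872375)
plate 469.0 71.5 (np.float64(-0.2599999999999997), 0.7247097492218018)
hub 477.99183424969357 -127.7184221774381 R 46.58154986029918 147
(-6.0, -2.0, np.float64(-0.0799999999999998), 0.3872641623020172)
(-6.5, -2.0, np.float64(-0.0799999999999998), 0.36114972829818726)
(-6.5, -2.0, np.float64(-0.0799999999999998), 0.2825692594051361)
```

>>> {"fn": "drive_tool", "kwargs": {
  "deltas": [
    [2.83, -1.53, 0.6, 0],
    [2.83, -1.53, 0.6, 0],
    [2.83, -1.53, 0.6, 0],
    [2.83, -1.53, 0.6, 0],
    [2.83, -1.53, 0.6, 0],
    [2.83, -1.53, 0.6, 0],
    [2.83, -1.53, 0.6, 0],
    [2.83, -1.53, 0.6, 0],
    [2.83, -1.53, 0.6, 0],
    [2.83, -1.53, 0.6, 0],
    [2.83, -1.53, 0.6, 0],
    [2.83, -1.53, 0.6, 0]
  ]
}}

```text
clock: 1.1
eef_pos: [475.1, -290.2, 175.8]
tcp_rot: [-3.141, 0.0, 0.364]
contact_force: [0.4, -0.8, 0.2]
opening: 1.001
```

>>> {"fn": "drive_tool", "kwargs": {
  "deltas": [
    [0, 0, 0, 0.121],
    [0, 0, 0, 0.121],
    [0, 0, 0, 0.121],
    [0, 0, 0, 0],
    [0, 0, 0, 0]
  ]
}}

```text
clock: 1.52
eef_pos: [474.3, -291.6, 176.0]
tcp_rot: [-3.141, 0.0, 0.005]
contact_force: [-0.5, -0.1, -0.2]
opening: 1.003
```

```bash
cat >> h.py <<'E'
def projw(c,X):
    q=np.asarray(X,float)@c['R'].T+c['t']; rr=np.hypot(q[:,0],q[:,1]); k=np.arctan2(rr,q[:,2])/np.maximum(rr,1e-9)
    return np.c_[c['fx']*q[:,0]*k+c['cx'],c['fy']*q[:,1]*k+c['cy']]
def rectw(p,c,cx,cy,z,half=70,s=4,f=projw):
    n=2*half*s; g=np.arange(n)/s-half
    Y,X=np.meshgrid(cy-g,cx-g); P=np.c_[X.ravel(),Y.ravel(),np.full(n*n,z)]
    uv=f(c,P).astype(np.float32).reshape(n,n,2)
    return cv2.remap(p,uv[...,0],uv[...,1],cv2.INTER_CUBIC)
def snap(name,f):
    from rig import r,cams
    c=cams.camera_params(name); p,d=cams.grab_frame(name)
    np.savez(f'pics/{f}.npz',p=p,d=d,**{k:np.array(v) for k,v in c.items()})
    return p,d,c
E
python3 - <<'E'
from h import *
from rig import r
s=r.sense(); print(s['eef_pos'],s['tcp_rot'],s['qpos'],s['clock'])
p,d,c=snap('wrist','w1'); cv2.imwrite('pics/w1.png',p[...,::-1]); print(c)
pf=p.astype(np.float32)
im=rectw(pf,c,475,-292,12,75,2); bg=np.median(im.reshape(-1,3),0); F=np.linalg.norm(im-bg,axis=2)
b=fit(F,75,2,np.arange(-.3,.3,.01),.6); print('disc',475+b[0],-292+b[1],b[2:])
E
```

```text
[ 474.29372604 -291.55314551  176.04097579] [-3.14134203e+00  4.29836155e-04  4.67422959e-03] [-5.53850942e-01  3.29881552e-01  1.84718006e+00 -1.85501788e-05
  9.65028374e-01  1.01228177e+00] 1.5167
{'fx': 371.64829954431775, 'fy': 371.64829954431775, 'cx': 318.3097705898649, 'cy': 237.00523594999026, 'R': array([[ 6.20995311e-03, -9.99980353e-01, -8.54019277e-04],
       [-9.51751298e-01, -6.17247245e-03,  3.06808357e-01],
       [-3.06807601e-01, -1.09245156e-03, -9.51770930e-01]]), 't': array([-294.66512789,  431.16389734,  456.30853103])}
disc 475.5 -294.5 (np.float64(0.010000000000000286), 0.5345783829689026)
```

View pics/w1.png

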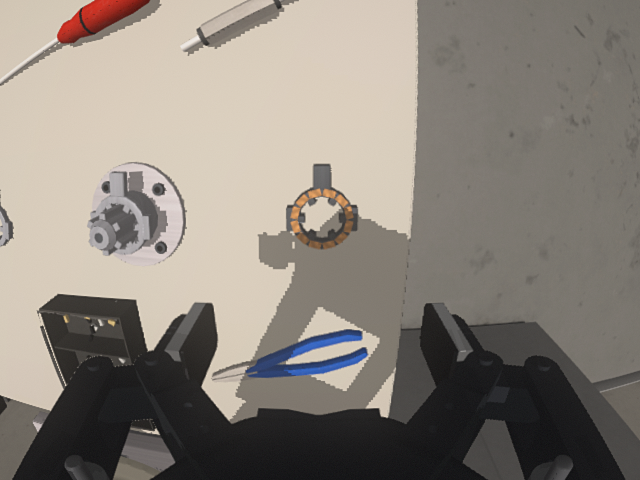

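The wrist view shows the disc at (322,218) with its tab up, and the hub at (130,215). Shadows disturb the colours, so I'll fit on height from the depth instead.

```bash
cat >> h.py <<'E'
def cloud(d,c,fish):
    v,u=np.nonzero(d>0); z=d[v,u].astype(float); x=(u-c['cx'])/c['fx']; y=(v-c['cy'])/c['fy']
    if fish:
        a=np.hypot(x,y); k=np.tan(np.minimum(a,1.4))/np.maximum(a,1e-9); x=x*k;y=y*k
    P=np.c_[x*z,y*z,z]; return (P-c['t'])@c['R']
def hfit(P,cx,cy,zlo,zhi,ths,half=75,s=2,hole=None):
    """fit shape to points of heights zlo..zhi (against all the others)"""
    n=2*half*s; Q=P[(abs(P[:,0]-cx)<half-1)&(abs(P[:,1]-cy)<half-1)]
    i=((half-(Q[:,0]-cx))*s).astype(int); j=((half-(Q[:,1]-cy))*s).astype(int)
    m=((Q[:,2]>zlo)&(Q[:,2]<zhi)).astype(np.float32)
    A=np.zeros((n,n),np.float32);B=A.copy(); np.add.at(A,(i,j),m); np.add.at(B,(i,j),1)
    A=cv2.GaussianBlur(A,(0,0),1.6);B=cv2.GaussianBlur(B,(0,0),1.6); F=A/np.maximum(B,1e-3)
    b=fit(F,half,s,ths,1.0); return cx+b[0],cy+b[1],b[2],b[3],F
E
python3 - <<'E'
from h import *
for f,fish in(('top0',0),('w1',1)):
    p,d,c=load(f'pics/{f}.npz'); P=cloud(d,c,fish)
    near=P[(abs(P[:,0]-475)<100)&(abs(P[:,1]+220)<30)]; print(f,'bench z',np.median(near[:,2]))
    for n,w,lo,hi in(('disc',(475,-292),7,17),('plate',(472,72),4.5,14),('fit',(476,-128),33,43)):
        try: print(n,hfit(P,*w,lo,hi,np.arange(-.4,.4,.01))[:4])
        except Exception as e: print(n,e)
    # nose
    Q=P[(abs(P[:,0]-476)<40)&(abs(P[:,1]+128)<40)&(P[:,2]>67)]; print('nose',Q.mean(0) if len(Q) else None,len(Q),P[(abs(P[:,0]-476)<40)&(abs(P[:,1]+128)<40)][:,2].max())
E
```

```text
top0 bench z -0.28231303289659865
disc (477.0, -295.0, np.float64(0.010000000000000342), 0.9752734303474426)
plate (472.5, 75.5, np.float64(-0.2499999999999999), 0.9748039245605469)
fit (480.0, -128.5, np.float64(-0.07999999999999974), 0.9613006711006165)
nose [ 478.5925039  -128.26998559   69.71631852] 119 73.2911504369418
w1 bench z 176.13263049480875
disc (473.5, -294.0, np.float64(0.010000000000000342), 0.9166887998580933)
plate (469.0, 76.0, np.float64(-0.2499999999999999), 0.4410645663738251)
fit (476.5, -127.0, np.float64(-0.10999999999999976), 0.7660025358200073)
nose [ 477.02787708 -129.87583326   69.78740029] 474 72.21728345322181
```

Run:
```python
from h import *
p,d,c=load('pics/w1.npz'); v,u=np.nonzero(d>0); P=cloud(d,c,1)
for (a,b) in((205,315),(195,325),(212,305),(440,315),(450,330),(432,306)):
    k=np.argmin(abs(u-a)+abs(v-b)); print(a,b,P[k]-[474.3,-291.6,176.0])
Q=P-[474.3,-291.6,176.0]; m=(Q[:,2]>-60)&(Q[:,2]<60)&(abs(Q[:,0])<30)&(abs(Q[:,1])<70); Q=Q[m]; print(Q.min(0),Q.max(0), np.percentile(Q,[1,5,50],axis=0))
```

```text
205 315 [ 8.37391274 42.64848258  7.17290859]
195 325 [ 9.93399477 43.38084952 17.26036297]
212 305 [ 8.15849139 42.14166983 -1.38627422]
440 315 [ 10.51966059 -45.34156602  10.12202993]
450 330 [ 11.08546438 -45.46417509  21.73604481]
432 306 [ 11.22006859 -43.75296566   4.19367306]
[-14.9045035  -69.99280951  -4.25435115] [17.93480274 69.99257851 59.99757729] [[-11.33753953 -68.65518283  -0.39562785]
 [ -8.63306077 -64.95201997   6.2654316 ]
 [  7.90588777  -0.18913174  48.00956155]]
```

>>> {"fn": "drive_tool", "kwargs": {
  "deltas": [
    [0.1, 0.29, 3, 0],
    [0, 0, 3, 0],
    [0, 0, 3, 0],
    [0, 0, 2, 0],
    [0, 0, 1.5, 0],
    [0, 0, 1, 0],
    [0, 0, 0, 0],
    [0, 0, 0, 0]
  ],
  "jaw": 0.1,
  "force": 30
}}

```text
clock: 2.23
eef_pos: [475.4, -294.7, 41.3]
tcp_rot: [-3.141, 0.0, 0.002]
contact_force: [-0.8, -0.5, 0.5]
opening: 0.897
```

>>> {"fn": "drive_tool", "kwargs": {
  "deltas": [
    [0, 0, 1, -0.008],
    [0, 0, 1, 0],
    [0, 0, 0.5, 0],
    [0, 0, 0.3, 0],
    [0, 0, 0, 0],
    [0, 0, 0, 0]
  ],
  "jaw": 0.2
}}

```text
clock: 2.73
eef_pos: [475.4, -294.5, 13.2]
tcp_rot: [-3.141, 0.0, 0.009]
contact_force: [0.5, 0.3, 0.9]
opening: 0.802
```

>>> {"fn": "drive_tool", "kwargs": {
  "deltas": [
    [0, 0, 0, 0],
    [0, 0, 0, 0],
    [0, 0, 0, 0],
    [0, 0, 0, 0],
    [0, 0, 0, 0],
    [0, 0, 0, 0]
  ],
  "jaw": 0.6,
  "force": 40
}}

```text
clock: 3.23
eef_pos: [475.7, -294.7, 13.8]
tcp_rot: [3.141, -0.0, 0.009]
contact_force: [-1.2, 0.9, 5.1]
opening: 0.666
```

Run:
```python
from h import *
from rig import r
s=r.sense(); print(s['eef_pos'],s['tcp_rot'],s['contact_force'],s['opening'],s['clock'])
p,d,c=snap('wrist','w2'); cv2.imwrite('pics/w2.png',p[...,::-1])
P=cloud(d,c,1); print(hfit(P,475,-294,7,17,np.arange(-.3,.3,.01))[:4])
```

```text
[ 475.65657494 -294.68921671   13.79038532] [ 3.14127647e+00 -4.82065162e-04  8.87060889e-03] [-1.17922492  0.92112419  5.12549847] 0.6661273350484463 3.2333
(472.5, -295.0, np.float64(0.020000000000000295), 0.9186531901359558)
```

View pics/w2.png

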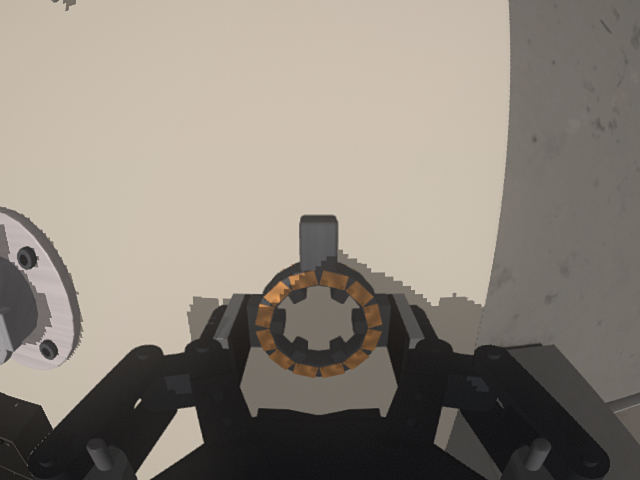

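>>> {"fn": "drive_tool", "kwargs": {
  "deltas": [
    [0, 0, -0.8, 0],
    [0, 0, -1.5, 0],
    [0, 0, -2.5, 0],
    [0, 0, -2.5, 0],
    [0, 0, -2.5, 0],
    [0, 0, -1.8, 0],
    [0, -3, 0, 0],
    [0, -3.5, 0, 0],
    [0, -3.5, 0, 0],
    [0, -3.3, 0, 0],
    [0, -2.5, 0, 0],
    [0, -0.8, 0, 0]
  ]
}}

```text
clock: 4.28
eef_pos: [473.3, -125.7, 129.6]
tcp_rot: [-3.141, 0.0, 0.01]
contact_force: [-0.3, -0.3, -1.2]
opening: 0.67
```

>>> {"fn": "drive_tool", "kwargs": {
  "deltas": [
    [0, 0, 0, -0.117],
    [0, 0, 0, -0.117],
    [0, 0, 0, -0.117],
    [0, 0, 0, -0.117],
    [0, 0, 0, -0.117],
    [0, 0, 0, -0.117],
    [0, 0, 0, -0.117],
    [0, 0, 0, -0.117],
    [0, 0, 0, -0.117],
    [0, 0, 0, -0.117],
    [0, 0, 0, -0.117],
    [0, 0, 0, -0.117]
  ]
}}

```text
clock: 5.28
eef_pos: [474.1, -129.2, 129.6]
tcp_rot: [3.141, 0.0, 1.418]
contact_force: [0.1, 0.7, -0.7]
opening: 0.667
```

>>> {"fn": "drive_tool", "kwargs": {
  "deltas": [
    [0, 0, 0, -0.117],
    [0, 0, 0, -0.117],
    [0, 0, 0, -0.117],
    [0, 0, 0, -0.117],
    [0, 0, 0, -0.117],
    [0, 0, 0, -0.117],
    [0, 0, 0, -0.117],
    [0, 0, 0, -0.117],
    [0, 0, 0, -0.117],
    [0, 0, 0, -0.117],
    [0, 0, 0, -0.117],
    [0, 0, 0, -0.117]
  ]
}}

```text
clock: 6.28
eef_pos: [474.1, -129.2, 129.6]
tcp_rot: [-3.141, 0.001, 2.822]
contact_force: [-0.3, -0.2, 0.1]
opening: 0.664
```

>>> {"fn": "drive_tool", "kwargs": {
  "deltas": [
    [0, 0, 0, -0.117],
    [0, 0, 0, -0.117],
    [0, 0, 0, 0],
    [0, 0, 0, 0],
    [0, 0, 0, 0]
  ]
}}

```text
clock: 6.7
eef_pos: [474.0, -128.9, 129.5]
tcp_rot: [-3.141, 0.0, 3.047]
contact_force: [-0.4, -0.1, -1.3]
opening: 0.666
```

Run:
```python
from h import *
from rig import r
s=r.sense(); print(s['eef_pos'],s['tcp_rot'],s['contact_force'],s['opening'],s['clock'])
p,d,c=snap('wrist','w3'); cv2.imwrite('pics/w3.png',p[...,::-1])
P=cloud(d,c,1); zt=s['eef_pos'][2]-13.8+12
print('disc',hfit(P,478,-129,zt-6,zt+5,np.arange(2.7,3.4,.01))[:4])
Q=P[np.hypot(P[:,0]-478,P[:,1]+129)<12]; print('nose',Q[abs(Q[:,2]-70)<3].mean(0),len(Q))
p,d,c=snap('top','t3'); cv2.imwrite('pics/t3.png',p[...,::-1])
```

```text
[ 474.04033128 -128.8884828   129.45935527] [-3.14147507e+00  2.60678130e-04  3.04673633e+00] [-0.43854831 -0.13332389 -1.34832575] 0.6661524558424756 6.7
disc (475.0, -129.5, np.float64(3.039999999999993), 0.858230471611023)
nose [ 484.08949446 -129.00138422   69.68115455] 471
```

View pics/w3.png

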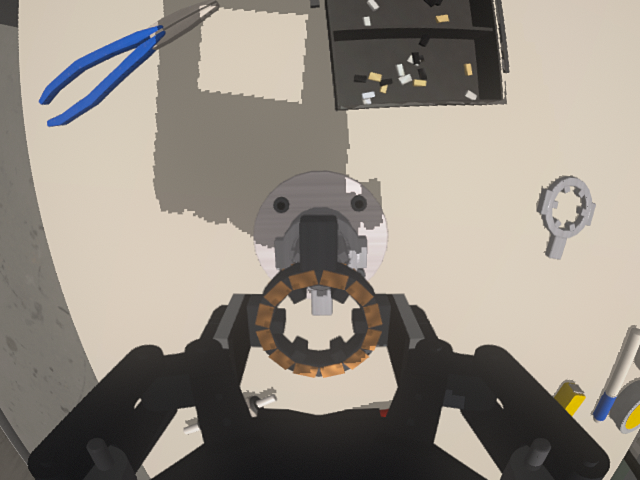

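>>> {"fn": "drive_tool", "kwargs": {
  "deltas": [
    [-2, 0, 0, 0],
    [-3, 0, 0, 0],
    [-2, 0, 0, 0],
    [0, 0, 0, 0],
    [0, 0, 0, 0],
    [0, 0, 0, 0]
  ]
}}

```text
clock: 7.3
eef_pos: [542.6, -134.7, 128.8]
tcp_rot: [3.141, -0.002, 3.05]
contact_force: [-0.1, 0.3, -0.8]
opening: 0.661
```

Run:
```python
from h import *
from rig import r
s=r.sense(); t=s['eef_pos']; print(t,s['tcp_rot'],s['clock'])
p,d,c=snap('wrist','w4')
P=cloud(d,c,1); zt=t[2]-1.8
D=hfit(P,t[0],t[1],zt-6,zt+5,np.arange(2.7,3.4,.01))[:4]; print('disc-tcp',D[0]-t[0],D[1]-t[1],D[2:])
Q=P[np.hypot(P[:,0]-477,P[:,1]+129)<14]; Q=Q[abs(Q[:,2]-70)<1.5]; (x,y),R=cv2.minEnclosingCircle(Q[:,:2].astype(np.float32)); print('nose',np.median(Q,0),Q.mean(0),len(Q),x,y,R)
print('fit',hfit(P,476,-129,33,43,np.arange(-.4,.4,.01))[:4])
a=cv2.convertScaleAbs(rectw(p,c,477,-129,63,30,6),alpha=1.2); b=rectw(p,c,477,-129,38,60,3)
for im in(a,b): cv2.circle(im,(180,180),2,(255,0,0),-1)
cv2.imwrite('pics/r4.png',cv2.hconcat([a,b])[...,::-1])
```

```text
[ 542.59945744 -134.71981631  128.82677449] [ 3.14135679e+00 -1.70791248e-03  3.04998978e+00] 7.3
disc-tcp 0.5 -0.5 (np.float64(3.0599999999999925), 0.869580864906311)
nose [ 476.2619601 -128.0682888   69.9997376] [ 476.24145183 -127.98557937   70.00570822] 1161 476.2201843261719 -127.95734405517578 10.276225090026855
fit (476.5, -127.5, np.float64(-0.0399999999999997), 0.8778290748596191)
```

View pics/r4.png

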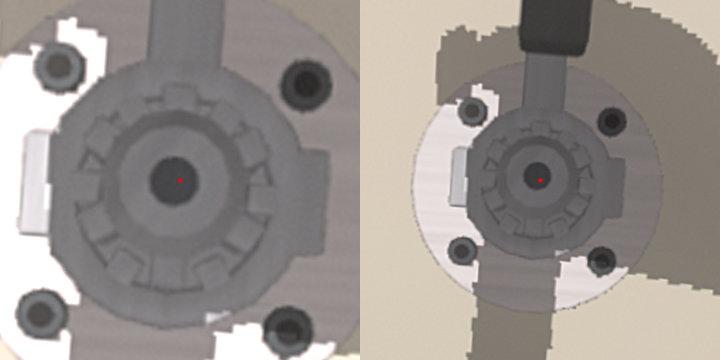

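Run:
```python
from h import *
for f,T,z in(('w1',(474.3,-291.6),12),('w2',(475.66,-294.69),12.0),('w3',(474.04,-128.89),127.6),('w4',(542.6,-134.72),127.0)):
    p,d,c=load(f'pics/{f}.npz'); im=rectw(p,c,*T,z,45,6).astype(int)
    m=((im[...,0]-im[...,2])>45).astype(np.uint8); m=cv2.morphologyEx(m,cv2.MORPH_OPEN,np.ones((5,5)))
    k,l,st,_=cv2.connectedComponentsWithStats(m); 
    ys,xs=np.nonzero(m); h=cv2.convexHull(np.c_[xs,ys].astype(np.float32).astype(np.int32)); (x,y),(a,b),_=cv2.fitEllipse(h)
    print(f,'disc-tcp',45-y/6,45-x/6,'diam',a/6,b/6)
```

```text
w1 disc-tcp -0.2444356282552107 -2.6365865071614607 diam 50.920186360677086 51.06085205078125
w2 disc-tcp -1.7007904052734375 -0.3454538981119768 diam 50.800201416015625 51.15327453613281
w3 disc-tcp 0.64990234375 -0.1090138753255232 diam 50.7998046875 51.26494852701823
w4 disc-tcp 9.810208638509117 4.351674397786461 diam 55.058990478515625 72.68288675944011
```

>>> {"fn": "drive_tool", "kwargs": {
  "deltas": [
    [0, 0, 0, -0.02],
    [2, 0.1, 0, 0],
    [3, 0.1, 0, 0],
    [1.5, 0.02, 0, 0],
    [0.23, 0, 0, 0],
    [0, 0, 1, 0],
    [0, 0, 1.2, 0],
    [0, 0, 1, 0],
    [0, 0, 0.5, 0],
    [0, 0, 0, 0],
    [0, 0, 0, 0]
  ]
}}

```text
clock: 8.27
eef_pos: [476.9, -128.0, 91.8]
tcp_rot: [3.141, -0.001, 3.071]
contact_force: [0.4, 0.5, -0.8]
opening: 0.663
```

>>> {"fn": "drive_tool", "kwargs": {
  "deltas": [
    [0, 0, 0.3, 0],
    [0, 0, 0.3, 0],
    [0, 0, 0.3, 0],
    [0, 0, 0.2, 0],
    [0, 0, 0, 0],
    [0, 0, 0, 0]
  ]
}}

```text
clock: 8.77
eef_pos: [476.6, -128.0, 81.2]
tcp_rot: [3.142, -0.0, 3.071]
contact_force: [0.7, -0.1, -0.8]
opening: 0.662
```

>>> {"fn": "drive_tool", "kwargs": {
  "deltas": [
    [0.08, 0, 0.1, 0],
    [0, 0, 0.15, 0],
    [0, 0, 0.15, 0],
    [0, 0, 0, 0],
    [0, 0, 0, 0]
  ]
}}

```text
clock: 9.18
eef_pos: [475.9, -127.9, 77.2]
tcp_rot: [3.142, -0.0, 3.071]
contact_force: [-0.8, -0.0, -0.5]
opening: 0.665
```

>>> {"fn": "drive_tool", "kwargs": {
  "deltas": [
    [0, 0, 0.15, 0],
    [0, 0, 0.15, 0],
    [0, 0, 0, 0],
    [0, 0, 0, 0]
  ]
}}

```text
clock: 9.52
eef_pos: [475.8, -127.9, 74.2]
tcp_rot: [3.142, -0.0, 3.071]
contact_force: [0.3, 0.4, -0.8]
opening: 0.662
```

>>> {"fn": "drive_tool", "kwargs": {
  "deltas": [
    [0, 0, 0.2, 0],
    [0, 0, 0.2, 0],
    [0, 0, 0.2, 0],
    [0, 0, 0.2, 0],
    [0, 0, 0, 0]
  ]
}}

```text
clock: 9.93
eef_pos: [475.7, -127.8, 65.8]
tcp_rot: [3.141, -0.001, 3.071]
contact_force: [-0.2, -0.2, -0.8]
opening: 0.671
```

>>> {"fn": "drive_tool", "kwargs": {
  "deltas": [
    [0, 0, 0.2, 0],
    [0, 0, 0.2, 0],
    [0, 0, 0.2, 0],
    [0, 0, 0.2, 0],
    [0, 0, 0.2, 0],
    [0, 0, 0, 0],
    [0, 0, 0, 0]
  ]
}}

```text
clock: 10.52
eef_pos: [475.8, -127.9, 56.1]
tcp_rot: [3.142, -0.0, 3.071]
contact_force: [0.9, 1.1, -1.3]
opening: 0.668
```

>>> {"fn": "drive_tool", "kwargs": {
  "deltas": [
    [0, 0, 0.15, 0],
    [0, 0, 0.15, 0],
    [0, 0, 0.08, 0],
    [0, 0, 0, 0],
    [0, 0, 0, 0]
  ]
}}

```text
clock: 10.93
eef_pos: [475.9, -127.9, 52.4]
tcp_rot: [3.142, -0.0, 3.071]
contact_force: [0.2, 0.1, 0.5]
opening: 0.667
```

>>> {"fn": "drive_tool", "kwargs": {
  "deltas": [
    [0, 0, 0.05, 0],
    [0, 0, 0.05, 0],
    [0, 0, 0, 0],
    [0, 0, 0, 0]
  ]
}}

```text
clock: 11.27
eef_pos: [476.0, -128.0, 51.8]
tcp_rot: [-3.142, 0.0, 3.071]
contact_force: [-2.0, 1.1, 5.4]
opening: 0.667
```

>>> {"fn": "drive_tool", "kwargs": {
  "deltas": [
    [0, 0, 0, 0],
    [0, 0, 0, 0],
    [0, 0, 0, 0],
    [0, 0, 0, 0],
    [0, 0, -1, 0],
    [0, 0, -2, 0],
    [0, 0, -2.5, 0],
    [0, 0, -2.5, 0],
    [-2, 0, -2, 0],
    [-3, 0, 0, 0],
    [-2, 0, 0, 0],
    [0, 0, 0, 0]
  ],
  "jaw": 0.12
}}

```text
clock: 12.27
eef_pos: [550.1, -133.4, 153.4]
tcp_rot: [-3.141, 0.006, 3.071]
contact_force: [-0.5, 0.3, 1.1]
opening: 0.878
```

Run:
```python
from h import *
from rig import r
s=r.sense(); t=s['eef_pos']; print(t,s['tcp_rot'],s['clock'],s['qpos'],s['opening'])
p,d,c=snap('wrist','w5'); P=cloud(d,c,1)
print('disc',hfit(P,476,-128,46,56,np.arange(2.8,3.4,.01))[:4])
Q=P[(np.hypot(P[:,0]-476,P[:,1]+128)>19)&(np.hypot(P[:,0]-476,P[:,1]+128)<25)]; print('ring z',np.percentile(Q[:,2],[5,50,95]))
A=np.c_[Q[:,:2],np.ones(len(Q))][abs(Q[:,2]-50)<4]; print('tilt',np.linalg.lstsq(A,Q[abs(Q[:,2]-50)<4][:,2],rcond=None)[0][:2])
Q=P[np.hypot(P[:,0]-477,P[:,1]+129)<14]; Q=Q[abs(Q[:,2]-70)<1.5]; print('nose',Q.mean(0))
print('plate',hfit(P,472,75,4.5,14,np.arange(-.5,.1,.01))[:4])
a=rectw(p,c,476,-128,50,60,3); b=rectw(p,c,472,74,8,60,3)
cv2.imwrite('pics/r5.png',cv2.hconcat([a,b])[...,::-1])
```

```text
[ 550.10474214 -133.40729671  153.4276817 ] [-3.14082362  0.00552071  3.07111975] 12.2667 [-2.40671201e-01  3.69396605e-01  1.84844906e+00  2.22984939e-04
  9.18175799e-01 -1.74112742e+00] 0.8775877120954145
disc (476.0, -128.5, np.float64(3.069999999999994), 0.9146699905395508)
ring z [49.11184763 50.38115151 51.51196637]
tilt [-0.00204338  0.00130549]
nose [ 476.2940355  -127.93332885   69.98137584]
plate (469.5, 76.5, np.float64(-0.23999999999999977), 0.9676380157470703)
```

View pics/r5.png

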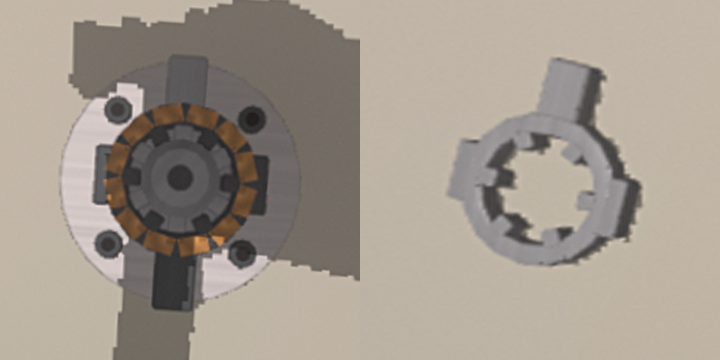

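>>> {"fn": "drive_tool", "kwargs": {
  "deltas": [
    [1, 2, 0, 0],
    [1.5, 3.5, 0, 0],
    [1.7, 3.6, 0, 0],
    [1.7, 3.6, 0, 0],
    [1.7, 3.6, 0, 0],
    [1.2, 2.5, 0, 0],
    [0.6, 1.48, 0, 0],
    [0, 0, 0, 0.087],
    [0, 0, 0, 0.087],
    [0, 0, 0, 0],
    [0, 0, 0, 0]
  ]
}}

```text
clock: 13.23
eef_pos: [465.4, 75.9, 151.5]
tcp_rot: [-3.141, -0.001, 2.9]
contact_force: [0.1, 0.7, 0.7]
opening: 0.879
```

Run:
```python
from h import *
from rig import r
s=r.sense(); t=s['eef_pos']; print(t,s['tcp_rot'],s['clock'])
p,d,c=snap('wrist','w6'); P=cloud(d,c,1)
b=hfit(P,470,75,4.5,14,np.arange(-.5,.1,.01))[:4]; print('plate',b)
y=s['tcp_rot'][2]; w=np.array(b[:2])-t[:2]; print('tool dx dy',w@[np.cos(y),np.sin(y)],w@[np.sin(y),-np.cos(y)],'roll',y-np.pi-b[2])
```

```text
[465.3831868   75.89619659 151.54155959] [-3.14126383e+00 -7.61272479e-04  2.89951551e+00] 13.2333
plate (470.5, 75.5, np.float64(-0.2599999999999998), 0.9283562898635864)
tool dx dy -5.062594005962767 0.841956664852227 roll 0.017922861017626524
```

>>> {"fn": "drive_tool", "kwargs": {
  "deltas": [
    [-0.5, 0.08, 2, 0.01],
    [0, 0, 3, 0],
    [0, 0, 3, 0],
    [0, 0, 2.5, 0],
    [0, 0, 1.5, 0],
    [0, 0, 1, 0],
    [0, 0, 0.5, 0],
    [0, 0, 0, 0],
    [0, 0, 0, 0],
    [0, 0, 0, 0]
  ],
  "jaw": 0.18
}}

```text
clock: 14.12
eef_pos: [472.1, 75.7, 17.4]
tcp_rot: [3.141, 0.001, 2.887]
contact_force: [-0.9, 0.1, 0.4]
opening: 0.822
```

>>> {"fn": "drive_tool", "kwargs": {
  "deltas": [
    [0.12, 0, 0.2, 0],
    [0, 0, 0.12, 0],
    [0, 0, 0, 0],
    [0, 0, 0, 0]
  ]
}}

```text
clock: 14.45
eef_pos: [470.3, 76.0, 13.5]
tcp_rot: [3.141, 0.0, 2.887]
contact_force: [0.4, 0.6, -0.5]
opening: 0.812
```

>>> {"fn": "drive_tool", "kwargs": {
  "deltas": [
    [0, 0, 0, 0],
    [0, 0, 0, 0],
    [0, 0, 0, 0],
    [0, 0, 0, 0],
    [0, 0, 0, 0],
    [0, 0, 0, 0]
  ],
  "jaw": 0.6,
  "force": 40
}}

```text
clock: 14.95
eef_pos: [470.3, 76.0, 13.7]
tcp_rot: [3.141, 0.0, 2.887]
contact_force: [-2.0, -0.0, 7.3]
opening: 0.663
```

Run:
```python
from h import *
from rig import r
s=r.sense(); t=s['eef_pos']; print(t,s['tcp_rot'],s['contact_force'],s['clock'])
p,d,c=snap('wrist','w7'); P=cloud(d,c,1)
b=hfit(P,471,75.5,4.5,11,np.arange(-.5,.1,.01))[:4]; print('plate',b,np.array(b[:2])-t[:2])
y=s['tcp_rot'][2]; w=np.array(b[:2])-t[:2]; print('tool dx dy',w@[np.cos(y),np.sin(y)],w@[np.sin(y),-np.cos(y)])
cv2.imwrite('pics/w7.png',p[...,::-1])
```

```text
[470.28047751  75.98953816  13.73411731] [3.14148082e+00 1.64266224e-04 2.88677907e+00] [-1.96612147 -0.04431418  7.31418291] 14.95
plate (471.5, 75.5, np.float64(-0.24999999999999978), 0.9252339005470276) [ 1.21952249 -0.48953816]
tool dx dy -1.303539915720363 -0.1663321624285759
```

View pics/w7.png

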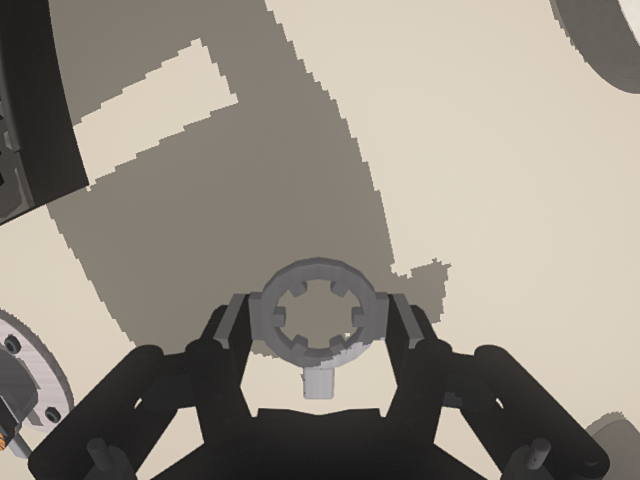

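>>> {"fn": "drive_tool", "kwargs": {
  "deltas": [
    [0, 0, -0.8, 0],
    [0, 0, -2, 0],
    [0, 0, -3, 0],
    [0, 0, -3, 0],
    [0, 0, -2, 0],
    [0, 0, -0.8, 0],
    [0, 0, 0, -0.0915],
    [0, 0, 0, -0.0915],
    [0, 0, 0, 0]
  ]
}}

```text
clock: 15.75
eef_pos: [469.9, 75.9, 129.1]
tcp_rot: [-3.142, -0.0, 3.074]
contact_force: [-0.4, -0.1, -2.0]
opening: 0.66
```

>>> {"fn": "drive_tool", "kwargs": {
  "deltas": [
    [-0.2, -2, 0, 0],
    [-0.3, -3, 0, 0],
    [-0.3, -3.3, 0, 0],
    [-0.4, -3.5, 0, 0],
    [-0.3, -3.5, 0, 0],
    [-0.3, -3, 0, 0],
    [-0.22, -1.5, 0, 0],
    [0, -0.5, 0, 0],
    [0, 0, 1, 0],
    [0, 0, 1, 0],
    [0, 0, 0, 0],
    [0, 0, 0, 0]
  ]
}}

```text
clock: 16.75
eef_pos: [474.8, -126.6, 108.0]
tcp_rot: [3.141, -0.003, 3.071]
contact_force: [0.6, 0.3, -0.2]
opening: 0.66
```

>>> {"fn": "drive_tool", "kwargs": {
  "deltas": [
    [-0.11, -0.12, 0.6, 0],
    [0, 0, 0.8, 0],
    [0, 0, 0.6, 0],
    [0, 0, 0.2, 0],
    [0, 0, 0, 0],
    [0, 0, 0, 0],
    [0, 0, 0, 0]
  ]
}}

```text
clock: 17.33
eef_pos: [476.9, -129.3, 87.4]
tcp_rot: [-3.142, 0.0, 3.07]
contact_force: [-0.3, 1.0, -0.6]
opening: 0.664
```

>>> {"fn": "drive_tool", "kwargs": {
  "deltas": [
    [0.1, 0.13, 0.1, 0],
    [0, 0, 0.1, 0],
    [0, 0, 0, 0],
    [0, 0, 0, 0],
    [0, 0, 0, 0]
  ]
}}

```text
clock: 17.75
eef_pos: [476.0, -127.9, 85.4]
tcp_rot: [-3.142, 0.0, 3.07]
contact_force: [-0.4, 0.3, -0.7]
opening: 0.663
```

Run:
```python
from h import *
from rig import r
s=r.sense(); t=s['eef_pos']; print(t,s['tcp_rot'])
p,d,c=snap('wrist','w8'); P=cloud(d,c,1); zt=t[2]-13.7+8
b=hfit(P,476,-128,zt-5,zt+4,np.arange(-.4,.3,.01))[:4]; print('plate',b)
Q=P[np.hypot(P[:,0]-476,P[:,1]+128)<12]; Q=Q[abs(Q[:,2]-70)<1.5]; print('nose',Q.mean(0),len(Q),Q.min(0),Q.max(0))
```

```text
[ 475.95883994 -127.90972628   85.37183284] [-3.14157182e+00  1.98972791e-04  3.06976447e+00]
plate (476.0, -128.0, np.float64(-0.10999999999999976), 0.8212487101554871)
nose [ 475.24484812 -127.82609593   70.01105714] 1353 [ 464.88609115 -137.7793806    68.51348907] [ 485.62620857 -117.76716264   71.43528298]
```

Aligned, so lowering now. Seated should be at TCP z ≈ 63.7.

>>> {"fn": "drive_tool", "kwargs": {
  "deltas": [
    [0, 0, 0.2, 0],
    [0, 0, 0.2, 0],
    [0, 0, 0.2, 0],
    [0, 0, 0.2, 0],
    [0, 0, 0, 0],
    [0, 0, 0, 0]
  ]
}}

```text
clock: 18.3
eef_pos: [475.7, -127.9, 77.1]
tcp_rot: [3.142, -0.0, 3.07]
contact_force: [0.1, -0.7, -1.0]
opening: 0.661
```

>>> {"fn": "drive_tool", "kwargs": {
  "deltas": [
    [0, 0, 0.15, 0],
    [0, 0, 0.15, 0],
    [0, 0, 0.15, 0],
    [0, 0, 0, 0],
    [0, 0, 0, 0]
  ]
}}

```text
clock: 18.72
eef_pos: [475.8, -127.9, 72.7]
tcp_rot: [3.142, -0.0, 3.07]
contact_force: [-1.0, -0.1, -0.2]
opening: 0.659
```

>>> {"fn": "drive_tool", "kwargs": {
  "deltas": [
    [0, 0, 0.2, 0],
    [0, 0, 0.2, 0],
    [0, 0, 0.2, 0],
    [0, 0, 0.15, 0],
    [0, 0, 0, 0],
    [0, 0, 0, 0]
  ]
}}

```text
clock: 19.22
eef_pos: [475.8, -127.9, 65.1]
tcp_rot: [3.142, -0.0, 3.07]
contact_force: [-0.3, -0.6, -0.6]
opening: 0.663
```

>>> {"fn": "drive_tool", "kwargs": {
  "deltas": [
    [0, 0, 0.08, 0],
    [0, 0, 0.06, 0],
    [0, 0, 0.05, 0],
    [0, 0, 0, 0],
    [0, 0, 0, 0]
  ]
}}

```text
clock: 19.63
eef_pos: [476.0, -127.9, 63.8]
tcp_rot: [-3.142, 0.0, 3.07]
contact_force: [-0.8, -0.3, 5.6]
opening: 0.662
```

Seated with 5.6 N of contact at the expected height. Releasing and backing off to check.

>>> {"fn": "drive_tool", "kwargs": {
  "deltas": [
    [0, 0, 0, 0],
    [0, 0, 0, 0],
    [0, 0, 0, 0],
    [0, 0, 0, 0],
    [0, 0, -1, 0],
    [0, 0, -2, 0],
    [0, 0, -2.5, 0],
    [0, 0, -2.5, 0],
    [-2, 0, -2, 0],
    [-3, 0, 0, 0],
    [-2, 0, 0, 0],
    [0, 0, 0, 0]
  ],
  "jaw": 0.12
}}

```text
clock: 20.63
eef_pos: [550.0, -133.4, 165.2]
tcp_rot: [-3.141, 0.005, 3.07]
contact_force: [-0.3, 0.4, 0.4]
opening: 0.881
```

>>> {"fn": "drive_tool", "kwargs": {
  "deltas": [
    [0, 0, 0, 0],
    [0, 0, 0, 0],
    [0, 0, 0, 0],
    [0, 0, 0, 0]
  ]
}}

```text
clock: 20.97
eef_pos: [544.7, -132.8, 163.3]
tcp_rot: [3.141, -0.001, 3.07]
contact_force: [0.7, -0.2, -0.2]
opening: 0.881
```

Run:
```python
from h import *
from rig import r
s=r.sense(); t=s['eef_pos']; print(t,s['tcp_rot'],s['clock'],s['contact_force'])
p,d,c=snap('wrist','w9'); P=cloud(d,c,1)
print('plate',hfit(P,476,-128,54,61,np.arange(-.4,.3,.01))[:4])
R=np.hypot(P[:,0]-476,P[:,1]+128); Q=P[(R>20)&(R<25)]; Q=Q[Q[:,2]>45]; print('ring z',np.percentile(Q[:,2],[5,50,95]),'tilt',np.linalg.lstsq(np.c_[Q[:,:2],np.ones(len(Q))],Q[:,2],rcond=None)[0][:2])
D=P[(R>33)&(R<42)]; a=np.degrees(np.arctan2(D[:,1]+128,D[:,0]-476))
for a0 in(-4,176): 
    k=abs((a-a0+180)%360-180)<7; print('tab',a0,np.median(D[k,2]))
cv2.imwrite('pics/r9.png',p[100:400,100:500,::-1])
```

```text
[ 544.66203401 -132.82085982  163.26234266] [ 3.14147914e+00 -1.01540157e-03  3.06965966e+00] 20.9667 [ 0.6528375  -0.21738113 -0.23992668]
plate (476.0, -128.0, np.float64(-0.06999999999999973), 0.9101635217666626)
ring z [56.96876352 58.12437476 59.26140914] tilt [-4.17526328e-03 -5.22327229e-05]
tab -4 58.08458700820778
tab 176 50.25724568235216
```

View pics/r9.png

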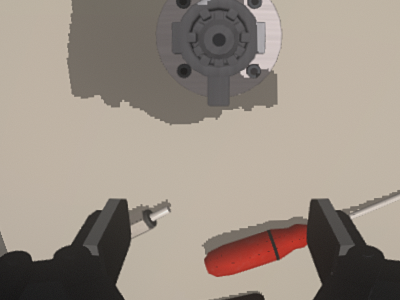

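```bash
python3 -c "
from rig import job
print(job.sign_off())"
```

```text
the job is handed in; nothing more can be done
None
```

The clutch disc and then the second separator plate are both down on the hub, and I handed the job in at about 21 s of the 56 s allowed. I gripped each by its lug flats and lowered it down the splines in small steps until it met about 5 N of contact. Then I released it and backed the arm clear.

My last wrist-camera checks:

| Check | Measured | Expected |
|---|---|---|
| Second plate's top face | 58.1 mm above the bench | 58 mm |
| Disc's tab, top face (on the far side, opposite the plate's tab) | 50.3 mm above the bench | 50 mm |
| Second plate's centre from the hub axis | within about 0.5 mm | under 4 mm |
| Tilt of the second plate | about 0.004 rad | under 0.07 rad |
| Angle of the second plate's tab (world frame) | −0.07 rad | about −0.07 rad (my estimate of hub x) |

- **Tools:** I never moved the arm near the screwdriver, cutters or pin gauge, but I did not measure their positions again.
- **Fitted plate:** I did not measure it directly at the end. The heights of the two parts above it match it being seated.
- **Camera disagreement:** The top and wrist cameras differed by 2–3 mm in x. I relied on the wrist camera for the fitting.

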